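# Build a furnace stack with support bars and a cover

## Robot

A 7-joint arm with a two-finger parallel gripper is mounted at the origin on a cart in front of the work surface, level with it; the furniture and walls round the work are solid. World frame = base frame: x ahead of the robot, y to its left, z up, the work surface at z = 0. Lengths are in m, angles in rad, forces in N, time in s.
With the tool pointing down it reaches from about 0.35 to 0.9 m from the base axis. Payload 7.2 kg.
Tool frame: the origin (TCP) lies at the very end of the fingers, on their centre line; the grasp point (between the pads) lies 19 mm behind it (robot.tcp_to_grasp is the distance from the TCP to the grasp point, in m); z points along the fingers, y is the line along which they close (so a half turn about z gives the same grasp; the last joint's range is limited). The gripper opens to 85 mm and grips with 20 to 120 N. Pads are 22 mm wide; open, the fingers measure 114 mm over their backs; the gripper's body (76 mm by 85 mm) begins 54 mm behind the grasp point. The pads swing forward as they close: fully open they stand 13 mm farther back than shut.
Start: joints at [-1.248, 0.411, -0.013, 1.596, 0.006, 1.134, -0.082], TCP at [0.238, 0.578, 0.231] pointing down, gripper open.
Joint ranges: [-2.95, 2.95], [-0.29, 1.99], [-1.47, 1.44], [0.14, 2.54], [-1.03, 4.17], [0.13, 1.85], [-2.86, 2.86]. Speed limits (rad/s): [2.39, 2.39, 3.01, 3.01, 3.14, 3.14, 3.14].

## Interface

Orientations are given as a unit quaternion [x, y, z, w].
In Python, from station import sensors, imaging, robot gives the robot as it stands. The module is installed in compiled form; this text tells all that it offers.
- The arm moves only by the shell command python3 -m jog 'ROWS' [FORCE]. ROWS is JSON, a list of rows, each a list of 3 entries, a list of its own where there are three numbers: the shift along the tool's x, y, z in units of 0.3 m (1.0 is 0.3 m), then the turn, a rotation vector about the tool's x, y, z in units of pi rad (1.0 is pi rad), then the closure, from 0 (fully open) to 1 (shut). A call has 1 to 20 rows; each row is the pose to reach, as a shift and turn from the pose commanded when the call began, along the tool's axes at that moment, turning the shorter way round; what a row does not reach only later rows make up. A row lasts 1/10 s, in which the tool goes at most 50 mm and 8.59 degrees, less where a joint would pass 70% of its speed; a pose out of reach is approached as far as the arm can. A call with a number of a shift or a turn outside -1 to 1 is refused whole. A call with a gripper value outside its range is refused whole. The fingers move at their own pace and stop on an object; FORCE is the grip in N (left out, the last holds). Time passes only in rows, so rows that repeat a pose let the fingers close. It gives the time, the measured TCP pose, the force, the opening and the grip force at its end, in the units of the state.
- sensors.get_state(): the state, without advancing time (a new reading comes with each control period).
- imaging.capture(name): name is "scene" or "side" or "wrist"; returns a dict with "img" (400x640x3 uint8, blue, green, red), "intrinsics" (3x3 intrinsics, pixels), "R" (3x3) and "t" (3): a world point X has camera coordinates R X + t. Camera axes: x right, y down, z forward; pixel columns grow to the right and rows downward; lengths in m; the calibration is good to about 2 mm. A picture is of the moment at which its call begins. There is no depth.
- robot.sign_off(): hands the job in; it is judged then, once.
The state is a dict: "clock": time; "qpos": joint angles; "joint_velocities": joint speeds; "joint_efforts": joint torques, N m; "position": TCP position; "tool_rot": TCP orientation; "force": force on the tool from outside, world axes, zero at the start; "torque": the same for the moment, N m; "opening": opening from 0.0 (shut) to 1.0 (fully open); "grip_force": force on a finger pad.
Only numpy, scipy, OpenCV 4.12 (cv2) and the standard library are available. Lean on these libraries where they do the work, as an engineer would, in place of code of your own. Each camera call takes 0.05 s, during which the arm holds its last target. There are 200 camera calls.

## Task

Get this furnace load ready: one of the three crucibles stands out of line, in the way of a support bar, so move it into the gap between the other two, leaving all three in a row along the middle of the setter. Then stand the two taller bars on edge in the setter's grooves, one in each groove and about centred along it, and lay the cover squarely on top, grip rib up, with the step under it dropped between the bars, so that it rests level on them and clear of the crucibles. Do not tip a crucible or disturb the bottle, jar, dish and felt pen nearby.

Things in the scene. Friction and masses are not known exactly. Their poses are not given: they have to be found in the camera images.
- setter_top (a point): fixed cream ceramic slab, 200 (x) by 184 (y) by 12 mm, its top 24 mm above the worktop; the point is the centre of its top. Two open-ended grooves, 25 mm wide, 3 mm deep, run along x at y = +70 and -70 mm. Two crucibles stand near the line y = 0 at x about +66 and -66 mm; the third about half-way along at y about +48 or -48 mm, its rim over a groove
- bar_a_mid (a point): tall support bar: plain cream ceramic bar standing on edge, 150 mm long (its x axis), 18 mm thick (y), 50 mm high (z). The point is its centre, 25 mm above its underside. There are two of these, bar_a and bar_b, alike
- bar_b_mid (a point): tall support bar: plain cream ceramic bar standing on edge, 150 mm long (its x axis), 18 mm thick (y), 50 mm high (z). The point is its centre, 25 mm above its underside. There are two of these, bar_a and bar_b, alike
- bar_c_mid (a point): low support bar: like the tall ones but only 34 mm high (150 long along x, 18 thick along y); too low to hold the cover clear of the crucibles. The point is its centre, 17 mm above its underside
- bar_d_mid (a point): low support bar: like the tall ones but only 34 mm high (150 long along x, 18 thick along y); too low to hold the cover clear of the crucibles. The point is its centre, 17 mm above its underside
- cover_grip (a point): cover: cream ceramic slab, 190 (x) by 180 (y) by 10 mm, about 0.5 kg. Under it a step 150 (x) by 106 (y) by 4 mm, on which it lies at first; on top a grip rib 80 mm long (along x), 16 mm thick (y), 28 mm high, with a low bead at its root. The point is the rib's centre: 14 mm above the slab's top, 24 mm above the slab's underside that rests on the bars, 28 mm above the step's underside
- crucible_a_mid (a point): plain white-grey porcelain crucible, open top, 40 mm across the rim, tapering to 26 mm at the foot, 35 mm high. The point is on its axis half-way up (17.5 mm above its foot). All three crucibles are alike; which of them stands out of line varies
- crucible_b_mid (a point): plain white-grey porcelain crucible, open top, 40 mm across the rim, tapering to 26 mm at the foot, 35 mm high. The point is on its axis half-way up (17.5 mm above its foot). All three crucibles are alike; which of them stands out of line varies
- crucible_c_mid (a point): plain white-grey porcelain crucible, open top, 40 mm across the rim, tapering to 26 mm at the foot, 35 mm high. The point is on its axis half-way up (17.5 mm above its foot). All three crucibles are alike; which of them stands out of line varies
- amber_bottle_mid (a point): bystander: brown bottle with white cap, 54 mm wide, 115 mm high, standing between the bars and the middle of the worktop; the point is half-way up
- jar_mid (a point): bystander: clear jar of grey powder with white lid, 64 mm wide, 103 mm high, at the back; the point is half-way up
- dish_mid (a point): bystander: glass petri dish, 63 mm wide, 15 mm high, behind the bars; the point is half-way up
- felt_pen_mid (a point): bystander: felt pen lying down, 130 mm long (its y axis), 18 mm thick, near the front; the point is its middle

How it is judged:
At the end, for the whole second after the job is handed in: Tall bars upright in both grooves (5 deg, 25 mm along); cover level (0.02 rad) on both, its grip 71 +-2.5 mm over the setter, centred within 20 mm (x), 15 mm (y), square within 0.08 rad; three crucibles upright on the setter, within 32 mm of its middle line and 85 mm of its centre along x (angle between each of bar_a_mid, bar_b_mid, crucible_a_mid, crucible_b_mid, crucible_c_mid's own z axis and vertical below 0.05 rad and angle between the x axis of each of bar_a_mid, bar_b_mid, cover_grip and the x axis of setter_top, either way round below 0.08 rad and z of bar_a_mid in the frame of setter_top between 0.0195 and 0.0245 m and x of bar_a_mid in the frame of setter_top between -0.025 and 0.025 m and z of bar_b_mid in the frame of setter_top between 0.0195 and 0.0245 m and x of bar_b_mid in the frame of setter_top between -0.025 and 0.025 m and ((y of bar_a_mid in the frame of setter_top between 0.064 and 0.076 m and y of bar_b_mid in the frame of setter_top between -0.076 and -0.064 m) or (y of bar_b_mid in the frame of setter_top between 0.064 and 0.076 m and y of bar_a_mid in the frame of setter_top between -0.076 and -0.064 m)) and angle between cover_grip's own z axis and vertical below 0.02 rad and z of cover_grip in the frame of setter_top between 0.0685 and 0.0735 m and x of cover_grip in the frame of setter_top between -0.02 and 0.02 m and y of cover_grip in the frame of setter_top between -0.015 and 0.015 m and z of crucible_a_mid in the frame of setter_top between 0.015 and 0.02 m and x of crucible_a_mid in the frame of setter_top between -0.085 and 0.085 m and y of crucible_a_mid in the frame of setter_top between -0.032 and 0.032 m and z of crucible_b_mid in the frame of setter_top between 0.015 and 0.02 m and x of crucible_b_mid in the frame of setter_top between -0.085 and 0.085 m and y of crucible_b_mid in the frame of setter_top between -0.032 and 0.032 m and z of crucible_c_mid in the frame of setter_top between 0.015 and 0.02 m and x of crucible_c_mid in the frame of setter_top between -0.085 and 0.085 m and y of crucible_c_mid in the frame of setter_top between -0.032 and 0.032 m); the robot touches nothing.
It fails at once if a crucible is tipped (angle between any of crucible_a_mid, crucible_b_mid, crucible_c_mid's own z axis and vertical above 0.6 rad).
It fails at once if a bystander (bottle, jar, dish or felt pen) is moved by more than 30 mm (distance of any of amber_bottle_mid, jar_mid, dish_mid, felt_pen_mid from where it was at the start of the episode above 0.03 m).
It also fails if it takes over 72 s, if anything falls off the work surface, if the arm or the gripper's body presses on something with over 40 N, if the wrist force passes 120 N, or if a joint passes its speed limit or range.

## Working session

There is one attempt and no reset: what is moved stays moved. The work goes in short steps, Python scripts to look and compute and a shell command to move; the robot and the scene stay as the last step left them, time stands still between calls to the robot, and variables do not carry over. Pictures are saved under pics/ and viewed, at most 10 in all, crops included, and the job is handed in when it is done.

```bash
mkdir -p pics; cat > h.py <<'E'
import numpy as np, cv2
from station import sensors, imaging, robot
from scipy.spatial.transform import Rotation as Ro
def ray(c,u,v,z):
    K,R,t=map(np.asarray,(c["intrinsics"],c["R"],c["t"])); t=t.ravel()
    d=R.T@np.linalg.solve(K,[u,v,1]); o=-R.T@t
    return o+d*(z-o[2])/d[2]
def proj(c,X):
    p=np.asarray(c["intrinsics"])@(np.asarray(c["R"])@np.asarray(X)+np.ravel(c["t"])); return p[:2]/p[2]
E
python3 - <<'E'
from h import *
s=sensors.get_state(); print(s["position"],s["tool_rot"],s["opening"],robot.tcp_to_grasp)
for n in("scene","side"):
    c=imaging.capture(n); cv2.imwrite(f"pics/{n}0.png",c["img"]); print(n,-np.asarray(c["R"]).T@np.ravel(c["t"]))
    np.savez(f"{n}0.npz",**c)
E
```

```text
[0.23793187 0.57741135 0.23045472] [ 1.94138644e-01  9.80973776e-01 -7.92133299e-04 -1.04182220e-04] 0.9980128510393597 0.0187
scene [-0.03574095 -1.22860415  0.73979007]
side [0.44592548 0.8192428  0.63776784]
```

View pics/scene0.png

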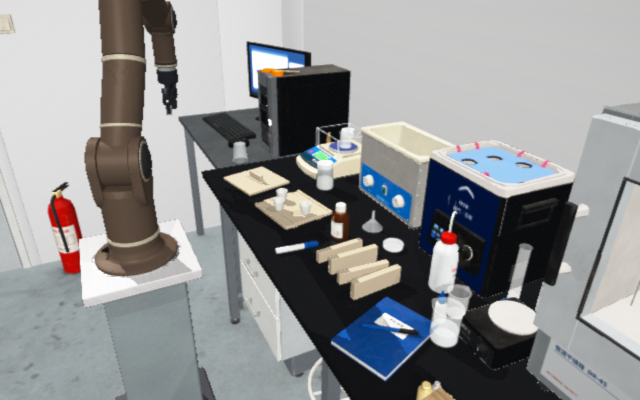

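View pics/side0.png

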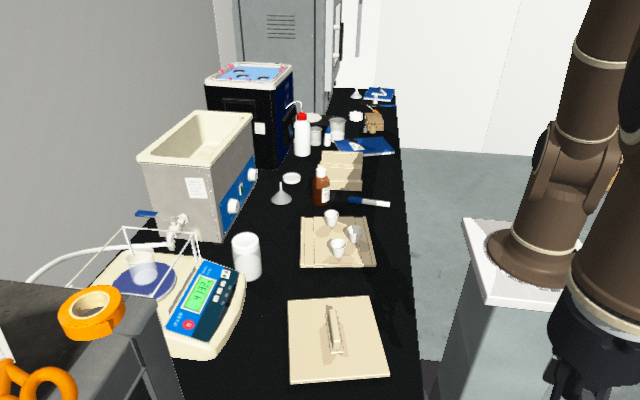

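Scene view: the cover is at about (257,180), the setter with its crucibles at (292,208), four bars at (340–375, 250–282), and the bottle at (340,222). Side view: the cover is at (335,338) and the setter at (337,242), with a crucible out of line on one side. I'll enlarge both.

```bash
python3 - <<'E'
from h import *
a=cv2.imread("pics/scene0.png")[165:305,220:410]; cv2.imwrite("pics/sc.png",cv2.resize(a,None,fx=4.2,fy=4.2,interpolation=cv2.INTER_CUBIC))
a=cv2.imread("pics/side0.png")[145:275,280:410]; cv2.imwrite("pics/sd.png",cv2.resize(a,None,fx=4.5,fy=4.5,interpolation=cv2.INTER_CUBIC))
E
```

```text
(no output)
```

View pics/sc.png

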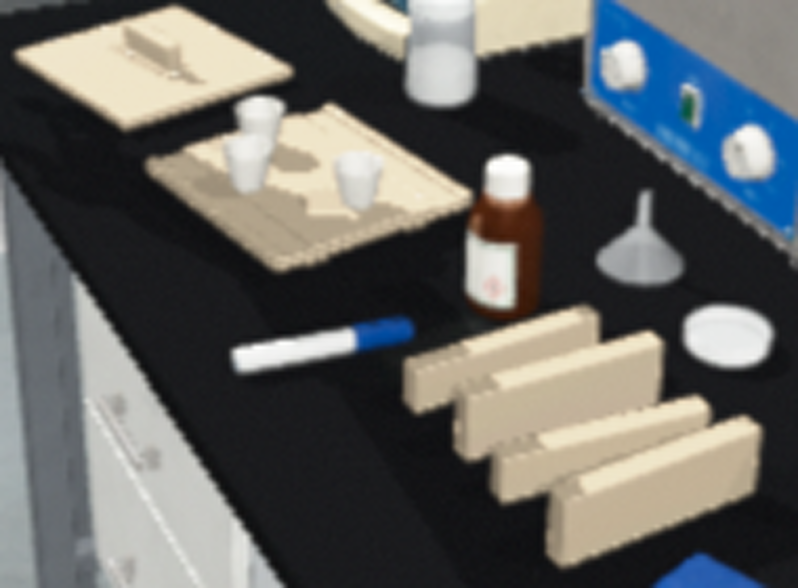

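View pics/sd.png

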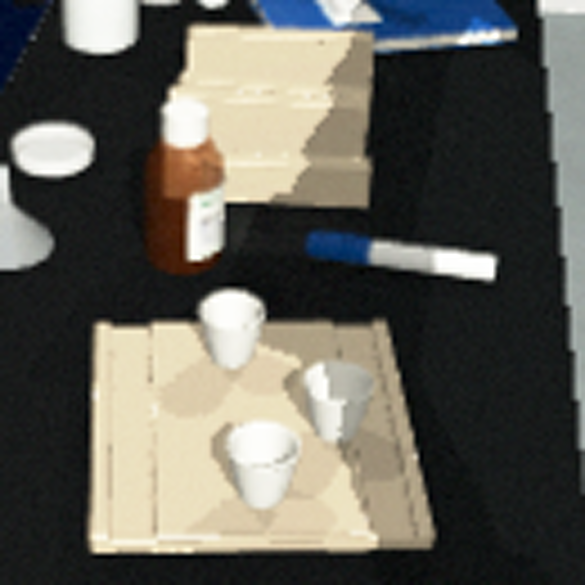

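The crop shows the bars from the bottle outwards as low, tall, low, tall; tall bar tops run about (458,398)–(663,343) and (550,490)–(762,428). In the side crop the setter corners are (92,543), (433,540), (388,320) and (95,323). The crucible rims are at (232,312), (337,388) and (262,448), and the middle one stands out toward the robot. Setter x runs along world y.

```bash
python3 - <<'E'
from h import *
sc=np.load("scene0.npz");sd=np.load("side0.npz")
A=lambda x,y,z:ray(sc,220+x/4.2,165+y/4.2,z)
B=lambda x,y,z:ray(sd,280+x/4.5,145+y/4.5,z)
np.set_printoptions(precision=4,suppress=True)
print("setter side",*[B(x,y,.024)[:2] for x,y in((92,543),(433,540),(388,320),(95,323))])
print("setter scene",*[A(x,y,.024)[:2] for x,y in((147,163),(280,262),(470,192),(333,105))])
print("rims side",*[B(x,y,.059)[:2] for x,y in((232,312),(337,388),(262,448))])
print("feet side",*[B(x,y,.024)[:2] for x,y in((233,362),(335,435),(262,500))])
print("rims scene",*[A(x,y,.059)[:2] for x,y in((358,162),(248,145),(260,106))])
print("bar tops z.05: 2",*[A(x,y,.05)[:2] for x,y in((458,400),(482,376),(642,333),(663,343))])
print("4",*[A(x,y,.05)[:2] for x,y in((550,490),(577,470),(742,418),(762,428))])
print("1,3 z.034",*[A(x,y,.034)[:2] for x,y in((405,365),(600,315),(493,460),(710,403))])
print("bottle",A(505,305,0),"pen",A(235,360,.01),A(410,330,.01),"dish",A(727,340,.007),"jar",A(440,95,0))
C=lambda u,v,z:ray(sd,u,v,z)[:2]
print("cover side",*[C(u,v,.014) for u,v in((288,299),(372,296),(389,375),(290,382))], "rib",C(331,306,.042),C(337,353,.042))
print("cover scene",*[A(x,y,.014)[:2] for x,y in((15,55),(127,125),(293,70),(178,7))],"rib",A(127,27,.042),A(180,48,.042))
E
```

```text
setter side [0.5775 0.1511] [0.3992 0.1212] [ 0.4298 -0.0814] [ 0.6122 -0.0495]
setter scene [0.3991 0.1002] [ 0.4342 -0.0931] [ 0.6139 -0.0561] [0.5817 0.136 ]
rims side [ 0.5236 -0.024 ] [0.4569 0.042 ] [0.4934 0.1017]
feet side [ 0.5218 -0.0215] [0.456  0.0401] [0.492 0.103]
rims scene [ 0.5265 -0.0326] [0.4602 0.0309] [0.4962 0.0929]
bar tops z.05: 2 [ 0.4511 -0.3426] [ 0.4779 -0.3251] [ 0.6002 -0.326 ] [ 0.6061 -0.3426]
4 [ 0.4565 -0.4489] [ 0.4811 -0.439 ] [ 0.603  -0.4373] [ 0.6079 -0.4516]
1,3 z.034 [ 0.4495 -0.2704] [ 0.601  -0.2725] [ 0.4514 -0.3892] [ 0.6088 -0.3959]
bottle [ 0.5754 -0.1842  0.    ] pen [ 0.3625 -0.1814  0.01  ] [ 0.4893 -0.1989  0.01  ] dish [ 0.6897 -0.3037  0.007 ] jar [0.6993 0.1599 0.    ]
cover side [0.5872 0.2492] [0.4064 0.2128] [0.3724 0.3978] [0.544 0.437] rib [0.4904 0.2801] [0.4674 0.3873]
cover scene [0.3683 0.3769] [0.4136 0.1935] [0.5879 0.2381] [0.5449 0.4225] rib [0.4633 0.3334 0.042 ] [0.4907 0.268  0.042 ]
```

```bash
cat >> h.py <<'E'
def go(x,y,z,th):
    "jog numbers to TCP x,y,z, tool down, tool y at world angle th deg (or its opposite kept nearest)"
    s=sensors.get_state(); R=Ro.from_quat(s["tool_rot"]); p=np.asarray(s["position"])
    a=np.radians(th); yv=np.array([np.cos(a),np.sin(a),0]); zv=np.array([0,0,-1.])
    T=Ro.from_matrix(np.c_[np.cross(yv,zv),yv,zv])
    d=R.inv().apply(np.array([x,y,z])-p)/.3; r=(R.inv()*T).as_rotvec()/np.pi
    print(s["clock"],"shift",d.round(4),"turn",r.round(4),"rows",np.linalg.norm(d)*6,np.linalg.norm(r)*180/8.59)
def where():
    s=sensors.get_state(); yv=Ro.from_quat(s["tool_rot"]).as_matrix()
    print(s["clock"],np.round(s["position"],4),"th",np.degrees(np.arctan2(yv[1,1],yv[0,1])).round(2),"z",yv[:,2].round(3),"open",s["opening"],"grip",s["grip_force"],"F",np.round(s["force"],1))
E
python3 -c "
from h import *
where();go(.48,.03,.33,9.7)"
```

```text
0.1 [0.238  0.5775 0.2305] th 67.61 z [-0.    -0.001 -1.   ] open 1.0007317167669594 grip 0.0 F [-0.4  0.2 -0.4]
0.1 shift [-1.4411 -1.3805 -0.3294] turn [-4.000e-04  3.000e-04  3.217e-01] rows 12.135709759461964 6.741695421242849
```

```bash
python3 -m jog '[[[-0.75,-0.7,-0.33],[0,0,0],0],[[-0.75,-0.7,-0.33],[0,0,0],0],[[-0.75,-0.7,-0.33],[0,0,0],0],[[-0.75,-0.7,-0.33],[0,0,0],0],[[-0.75,-0.7,-0.33],[0,0,0],0],[[-0.75,-0.7,-0.33],[0,0,0],0],[[-0.75,-0.7,-0.33],[0,0,0],0]]' 20
python3 -c "
from h import *
where();go(.48,.03,.33,9.7)
c=imaging.capture('wrist');cv2.imwrite('pics/w0.png',c['img']);np.savez('w0.npz',**c)"
```

```text
clock: 0.8
position: [0.3682, 0.2938, 0.3317]
tool_rot: [0.197, 0.98, 0.0, 0.001]
force: [0.6, 0.7, -0.9]
opening: 0.997
grip_force: 0.0
0.8 [0.3682 0.2938 0.3317] th 67.32 z [ 0.002  0.    -1.   ] open 0.9967350454498132 grip 0.0 F [ 0.6  0.7 -0.9]
0.8 shift [-0.6828 -0.6679  0.0059] turn [5.000e-04 2.000e-04 3.201e-01] rows 5.73085575939482 6.708159205896734
```

```bash
python3 -m jog '[[[-0.69,-0.67,0],[0,0,0.32],0],[[-0.69,-0.67,0],[0,0,0.32],0],[[-0.69,-0.67,0],[0,0,0.32],0],[[-0.69,-0.67,0],[0,0,0.32],0],[[-0.69,-0.67,0],[0,0,0.32],0],[[-0.69,-0.67,0],[0,0,0.32],0],[[-0.69,-0.67,0],[0,0,0.32],0],[[-0.69,-0.67,0],[0,0,0.32],0],[[-0.69,-0.67,0],[0,0,0.32],0]]'
python3 -c "
from h import *
where()
c=imaging.capture('wrist');cv2.imwrite('pics/w1.png',c['img']);np.savez('w1.npz',**c)
print(proj(c,(.506,.028,.024)),proj(c,(.478,.316,.014)))"
```

```text
clock: 1.75
position: [0.4806, 0.0342, 0.3299]
tool_rot: [0.641, 0.768, -0.0, -0.0]
force: [0.4, -0.6, -0.8]
opening: 1.002
grip_force: 0.0
1.75 [0.4806 0.0342 0.3299] th 10.27 z [-0.001  0.    -1.   ] open 1.0020273220433173 grip 0.0 F [ 0.4 -0.6 -0.8]
[338.74969707 170.33356646] [359.87165316 -46.42025958]
```

View pics/w1.png

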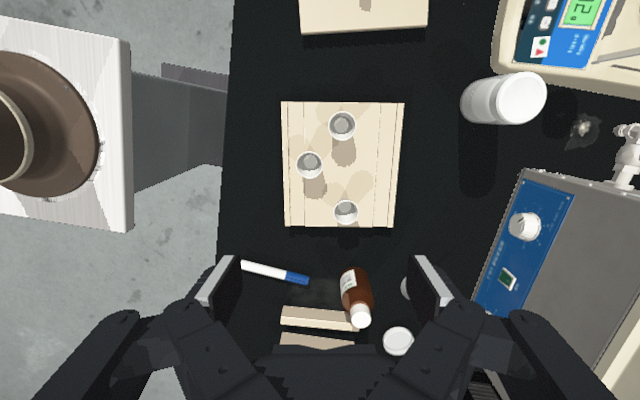

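The wrist view shows the setter with corners at about (282,102), (405,103), (394,227) and (285,227). The crucible rims are at (342,124), (310,165) and (346,211). I'll refine these with masks.

```bash
python3 - <<'E'
from h import *
np.set_printoptions(precision=4,suppress=True)
c=np.load("w1.npz");im=c["img"].copy()
m=np.zeros(im.shape[:2],np.uint8);m[80:240,260:430]=(im[80:240,260:430].max(2)>90)*255
m=cv2.morphologyEx(m,cv2.MORPH_CLOSE,np.ones((5,5)));m=cv2.morphologyEx(m,cv2.MORPH_OPEN,np.ones((5,5)))
cn=max(cv2.findContours(m,0,2)[0],key=cv2.contourArea)
q=cv2.approxPolyDP(cv2.convexHull(cn),6,True)[:,0];print(q.tolist())
P=np.array([ray(c,*p,.024)[:2] for p in q]);print(P,P.mean(0))
g=cv2.medianBlur(cv2.cvtColor(im,6),3)
hc=cv2.HoughCircles(g[95:240,270:420],cv2.HOUGH_GRADIENT,1,25,param1=120,param2=12,minRadius=9,maxRadius=16)
for x,y,r in hc[0][:6]:print(x+270,y+95,r,ray(c,x+270,y+95,.059)[:2])
E
```

```text
[[281, 101], [404, 103], [392, 227], [285, 226]]
[[ 0.4013  0.115 ]
 [ 0.5819  0.1449]
 [ 0.614  -0.0515]
 [ 0.4347 -0.0823]] [0.508  0.0315]
308.5 164.5 12.0 [0.4578 0.035 ]
343.5 126.5 14.1 [0.4974 0.0968]
346.5 214.5 12.7 [ 0.5282 -0.0312]
```

```bash
python3 -c "
from h import *
go(.458,.035,.029,9.5)"
```

```text
1.8 shift [ 0.0148 -0.0733  1.0034] turn [-0.0002 -0.0001  0.0044] rows 6.037112797911406 0.09195054653904454
```

```bash
python3 -m jog '[[[0.015,-0.073,0.5],[0,0,0.004],0],[[0.015,-0.073,0.5],[0,0,0.004],0],[[0.015,-0.073,0.5],[0,0,0.004],0],[[0.015,-0.073,0.5],[0,0,0.004],0],[[0.015,-0.073,0.7],[0,0,0.004],0],[[0.015,-0.073,0.85],[0,0,0.004],0],[[0.015,-0.073,0.95],[0,0,0.004],0],[[0.015,-0.073,1.0],[0,0,0.004],0],[[0.015,-0.073,1.0],[0,0,0.004],0.2],[[0.015,-0.073,1.0],[0,0,0.004],0.35],[[0.015,-0.073,1.0],[0,0,0.004],0.45],[[0.015,-0.073,1.0],[0,0,0.004],0.55],[[0.015,-0.073,1.0],[0,0,0.004],0.65],[[0.015,-0.073,1.0],[0,0,0.004],0.65],[[0.015,-0.073,1.0],[0,0,0.004],0.65]]' 20
python3 -c "
from h import *
where()
c=imaging.capture('wrist');cv2.imwrite('pics/w2.png',c['img'])"
```

```text
clock: 3.3
position: [0.4599, 0.0344, 0.0318]
tool_rot: [0.647, 0.762, 0.001, 0.001]
force: [-1.1, 0.1, 8.5]
opening: 0.433
grip_force: 19.0
3.3 [0.4599 0.0344 0.0318] th 9.31 z [ 0.003  0.001 -1.   ] open 0.4334554934152131 grip 18.999276541289873 F [-1.1  0.1  8.5]
```

View pics/w2.png

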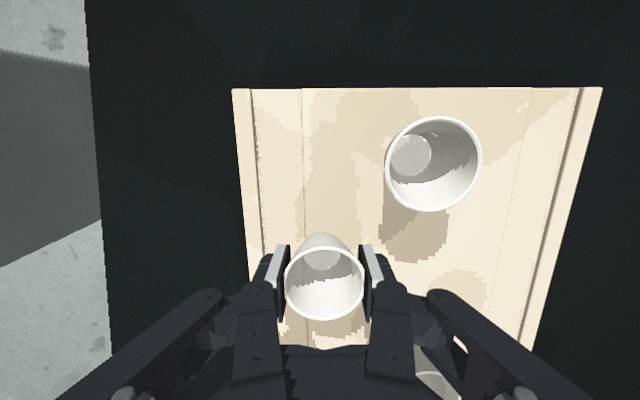

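The crucible is held between the pads at (325,285), upright, and the other two are clear. Next I lift it slightly, carry it into the gap and lower it.

```bash
python3 -m jog '[[[0,0,-0.03],[0,0,0],0.65],[[0,0,-0.05],[0,0,0],0.65],[[-0.01,0.05,-0.05],[0,0,0],0.65],[[-0.02,0.1,-0.05],[0,0,0],0.65],[[-0.036,0.157,-0.05],[0,0,0],0.65],[[-0.036,0.157,-0.05],[0,0,0],0.65],[[-0.036,0.157,-0.03],[0,0,0],0.65],[[-0.036,0.157,-0.01],[0,0,0],0.65],[[-0.036,0.157,0],[0,0,0],0.65],[[-0.036,0.157,0],[0,0,0],0.65]]'
python3 -c "
from h import *
where()"
```

```text
clock: 4.35
position: [0.5059, 0.0309, 0.0306]
tool_rot: [0.648, 0.762, -0.0, -0.001]
force: [-2.5, -0.4, 11.0]
opening: 0.434
grip_force: 20.6
4.35 [0.5059 0.0309 0.0306] th 9.28 z [-0.001  0.001 -1.   ] open 0.43356502650062806 grip 20.6412164503854 F [-2.5 -0.4 11. ]
```

```bash
python3 -m jog '[[[0,0,0],[0,0,0],0.5],[[0,0,0],[0,0,0],0.4],[[0,0,0],[0,0,0],0.3],[[0,0,0],[0,0,0],0.2],[[0,0,0],[0,0,0],0.2],[[0,0,-0.1],[0,0,0],0.2],[[0,0,-0.25],[0,0,0],0.2],[[0,0,-0.4],[0,0,0],0.2],[[0,0,-0.55],[0,0,0],0.2],[[0,0,-0.7],[0,0,0],0.2],[[0,0,-0.8],[0,0,0],0.2],[[0,0,-0.8],[0,0,0],0.2]]'
python3 -c "
from h import *
where()
c=imaging.capture('wrist');cv2.imwrite('pics/w3.png',c['img']);np.savez('w3.npz',**c)
g=cv2.medianBlur(cv2.cvtColor(c['img'],6),3)
(x0,y0),(x1,y1)=proj(c,(.42,.15,.024)),proj(c,(.60,-.08,.024));x0,x1,y0,y1=map(int,(x0,x1,max(y0,0),y1));print(x0,x1,y0,y1)
hc=cv2.HoughCircles(g[y0:y1,x0:x1],cv2.HOUGH_GRADIENT,1,25,param1=120,param2=12,minRadius=10,maxRadius=22)
for x,y,r in hc[0][:6]:print(x+x0,y+y0,r,ray(c,x+x0,y+y0,.059)[:2])
go(.53,-.25,.35,90)"
```

```text
clock: 5.55
position: [0.509, 0.0309, 0.2747]
tool_rot: [0.648, 0.762, 0.003, 0.002]
force: [-1.1, -0.1, -0.2]
opening: 0.8
grip_force: 0.0
5.55 [0.509  0.0309 0.2747] th 9.28 z [ 0.007  0.002 -1.   ] open 0.7999024847413837 grip 0.0 F [-1.1 -0.1 -0.2]
267 369 67 250
320.5 121.5 16.1 [0.4960809  0.09684093]
319.5 174.5 15.2 [0.50513369 0.03215136]
328.5 220.5 13.0 [ 0.5270118  -0.02820151]
324.5 149.5 14.4 [0.50631345 0.06447128]
5.6 shift [-0.9361 -0.0773 -0.2605] turn [ 0.0013  0.0007 -0.4484] rows 5.8483359527078385 9.3952370136084
```

```bash
python3 -m jog '[[[-1,-0.08,-0.2],[0,0,-0.448],0.2],[[-1,-0.08,-0.2],[0,0,-0.448],0.2],[[-1,-0.08,-0.2],[0,0,-0.448],0.2],[[-1,-0.08,-0.2],[0,0,-0.448],0.2],[[-1,-0.08,-0.2],[0,0,-0.448],0.2],[[-1,-0.08,-0.2],[0,0,-0.448],0.2],[[-1,-0.08,-0.2],[0,0,-0.448],0.2],[[-1,-0.08,-0.2],[0,0,-0.448],0.2],[[-1,-0.08,-0.2],[0,0,-0.448],0.2],[[-1,-0.08,-0.2],[0,0,-0.448],0.2],[[-1,-0.08,-0.2],[0,0,-0.448],0.2],[[-1,-0.08,-0.2],[0,0,-0.448],0.2]]'
python3 -c "
from h import *
where()
c=imaging.capture('wrist');cv2.imwrite('pics/w4.png',c['img']);np.savez('w4.npz',**c)"
```

```text
clock: 6.8
position: [0.5312, -0.269, 0.3291]
tool_rot: [0.002, 1.0, 0.0, -0.001]
force: [1.1, -0.7, -0.2]
opening: 0.797
grip_force: 0.0
6.8 [ 0.5312 -0.269   0.3291] th 89.72 z [-0.002  0.001 -1.   ] open 0.7968885746912566 grip 0.0 F [ 1.1 -0.7 -0.2]
```

View pics/w4.png

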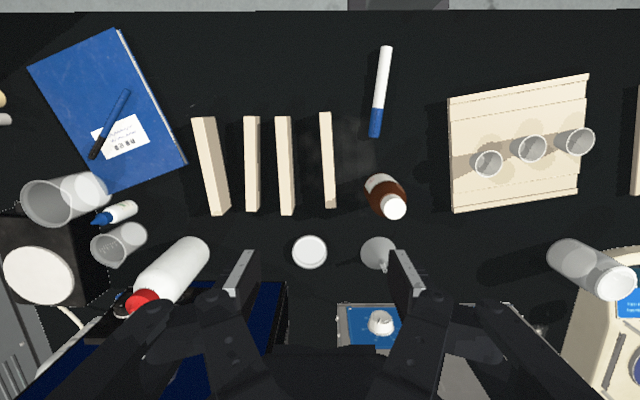

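All four bars are visible: one at the left, (192–230, 117–215), then (245–260), (275–292) and (320–336). The three crucibles stand in a row on the setter, and the bottle is at (385,195). Next I measure the bars' top faces.

```bash
python3 - <<'E'
from h import *
np.set_printoptions(precision=4,suppress=True)
c=np.load("w4.npz");im=c["img"]
print(im[160,190:345:3].mean(1).astype(int).tolist())
g=im[...,::1].mean(2)
for th in (100,200):
  m=np.zeros(g.shape,np.uint8);m[100:225,186:345]=(g[100:225,186:345]>th)*255
  for k in cv2.findContours(m,0,2)[0]:
    if cv2.contourArea(k)<300: continue
    b=cv2.boxPoints(cv2.minAreaRect(k));print(th,b.round(1).tolist())
    for z in(.05,.034):
        P=np.array([ray(c,*p,z)[:2] for p in b]);e=[P[1]-P[0],P[2]-P[1]];e.sort(key=np.linalg.norm);l=e[1]
        print("  z",z,P.mean(0),"len",[np.linalg.norm(x).round(4) for x in e],"ang",np.degrees(np.arctan2(l[1],l[0])).round(2))
E
```

```text
[25, 22, 24, 99, 228, 229, 230, 195, 166, 163, 165, 89, 30, 21, 20, 22, 22, 21, 151, 230, 229, 230, 174, 92, 25, 19, 21, 25, 21, 179, 227, 230, 229, 181, 123, 34, 23, 21, 24, 25, 31, 34, 34, 32, 175, 228, 228, 230, 59, 42, 36, 45]
100 [[273.70001220703125, 116.0999984741211], [289.8999938964844, 115.0999984741211], [295.70001220703125, 214.6999969482422], [279.6000061035156, 215.6999969482422]]
  z 0.05 [ 0.5325 -0.3272] len [np.float64(0.023), np.float64(0.1501)] ang 1.19
  z 0.034 [ 0.5355 -0.3294] len [np.float64(0.0239), np.float64(0.1558)] ang 1.19
100 [[243.0, 116.0], [259.0, 116.0], [259.0, 211.0], [243.0, 211.0]]
  z 0.05 [ 0.5291 -0.3776] len [np.float64(0.0227), np.float64(0.1429)] ang -4.21
  z 0.034 [ 0.5319 -0.3817] len [np.float64(0.0235), np.float64(0.1484)] ang -4.21
100 [[190.10000610351562, 117.5999984741211], [213.60000610351562, 112.9000015258789], [233.5, 212.5], [210.0, 217.1999969482422]]
  z 0.05 [ 0.5315 -0.4357] len [np.float64(0.0346), np.float64(0.1499)] ang 5.03
  z 0.034 [ 0.5344 -0.442 ] len [np.float64(0.0359), np.float64(0.1556)] ang 5.03
100 [[318.20
[... 888 characters left out ...]
4503] len [np.float64(0.0174), np.float64(0.1534)] ang 5.04
200 [[243.39999389648438, 116.0999984741211], [254.10000610351562, 115.9000015258789], [256.1000061035156, 210.0], [245.3000030517578, 210.1999969482422]]
  z 0.05 [ 0.5283 -0.3794] len [np.float64(0.0153), np.float64(0.1413)] ang -3.26
  z 0.034 [ 0.5311 -0.3835] len [np.float64(0.0159), np.float64(0.1466)] ang -3.26
200 [[319.1000061035156, 112.19999694824219], [329.79998779296875, 111.5], [335.3999938964844, 200.39999389648438], [324.70001220703125, 201.10000610351562]]
  z 0.05 [ 0.5184 -0.2635] len [np.float64(0.0152), np.float64(0.1317)] ang 3.85
  z 0.034 [ 0.5208 -0.2633] len [np.float64(0.0157), np.float64(0.1367)] ang 3.85
```

```bash
python3 -c "
from h import *
go(.5325,-.330,.022,90.9)"
```

```text
6.85 shift [-0.0064 -0.2039  1.0245] turn [ 0.0002 -0.0004 -0.0066] rows 6.267807789445774 0.1393773723309424
```

```bash
python3 -m jog '[[[-0.006,-0.204,0.3],[0,0,-0.007],0.5],[[-0.006,-0.204,0.3],[0,0,-0.007],0.5],[[-0.006,-0.204,0.3],[0,0,-0.007],0.5],[[-0.006,-0.204,0.45],[0,0,-0.007],0.5],[[-0.006,-0.204,0.6],[0,0,-0.007],0.5],[[-0.006,-0.204,0.75],[0,0,-0.007],0.5],[[-0.006,-0.204,0.8],[0,0,-0.007],0.5],[[-0.006,-0.204,0.8],[0,0,-0.007],0.5]]' 60
python3 -c "
from h import *
where();go(.5325,-.330,.022,90.9)"
```

```text
clock: 7.65
position: [0.5325, -0.3292, 0.0887]
tool_rot: [-0.01, 1.0, 0.001, -0.002]
force: [-0.1, -0.3, 0.5]
opening: 0.501
grip_force: 0.0
7.65 [ 0.5325 -0.3292  0.0887] th 91.14 z [-0.004  0.002 -1.   ] open 0.5014662484995498 grip 0.0 F [-0.1 -0.3  0.5]
7.65 shift [-0.0006 -0.0031  0.2225] turn [ 0.0006 -0.0011  0.0013] rows 1.3349831802290812 0.03849935317166467
```

```bash
python3 -m jog '[[[0,-0.003,0.1],[0,0,0],0.5],[[0,-0.003,0.18],[0,0,0],0.5],[[0,-0.003,0.222],[0,0,0],0.5],[[0,-0.003,0.222],[0,0,0],0.5],[[0,-0.003,0.222],[0,0,0],0.7],[[0,-0.003,0.222],[0,0,0],0.9],[[0,-0.003,0.222],[0,0,0],0.9],[[0,-0.003,0.222],[0,0,0],0.9],[[0,-0.003,0.222],[0,0,0],0.9]]' 60
python3 -c "
from h import *
where();go(.5325,-.330,.22,90.9)"
```

```text
clock: 8.55
position: [0.5345, -0.332, 0.0257]
tool_rot: [-0.01, 1.0, -0.001, 0.001]
force: [-0.3, 1.2, 7.1]
opening: 0.197
grip_force: 59.9
8.55 [ 0.5345 -0.332   0.0257] th 91.18 z [ 0.003 -0.001 -1.   ] open 0.19658976103186876 grip 59.8571902513504 F [-0.3  1.2  7.1]
8.55 shift [ 0.0048  0.0058 -0.6478] turn [-0.0005  0.0009  0.0016] rows 3.8869299679426437 0.03922470021401461
```

```bash
python3 -m jog '[[[0,0,-0.05],[0,0,0],0.9],[[0,0,-0.2],[0,0,0],0.9],[[0,0,-0.35],[0,0,0],0.9],[[0,0,-0.5],[0,0,0],0.9],[[0,0,-0.65],[0,0,0],0.9],[[0,0,-0.65],[0,0,0],0.9]]'
python3 -c "
from h import *
where();go(.577,.043,.22,9.5)"
```

```text
clock: 9.15
position: [0.5356, -0.3334, 0.2269]
tool_rot: [-0.01, 1.0, -0.003, 0.005]
force: [0.5, -0.2, -1.8]
opening: 0.196
grip_force: 59.1
9.15 [ 0.5356 -0.3334  0.2269] th 91.14 z [ 0.01  -0.005 -1.   ] open 0.1963026549962993 grip 59.05318021774292 F [ 0.5 -0.2 -1.8]
9.15 shift [-0.1627  1.2519  0.0181] turn [0.001  0.0039 0.4536] rows 7.575286478785983 9.50473355461674
```

```bash
python3 -m jog '[[[-0.13,0.95,0],[0,0,0.454],0.9],[[-0.13,0.95,0],[0,0,0.454],0.9],[[-0.13,0.95,0],[0,0,0.454],0.9],[[-0.13,0.95,0],[0,0,0.454],0.9],[[-0.13,0.95,0],[0,0,0.454],0.9],[[-0.13,0.95,0],[0,0,0.454],0.9],[[-0.13,0.95,0],[0,0,0.454],0.9],[[-0.13,0.95,0],[0,0,0.454],0.9],[[-0.13,0.95,0],[0,0,0.454],0.9],[[-0.13,0.95,0],[0,0,0.454],0.9],[[-0.13,0.95,0],[0,0,0.454],0.9],[[-0.13,0.95,0],[0,0,0.454],0.9]]'
python3 -c "
from h import *
where();go(.577,.043,.12,9.5)"
```

```text
clock: 10.35
position: [0.5661, -0.0452, 0.2188]
tool_rot: [0.645, 0.764, -0.0, -0.0]
force: [-0.0, 0.6, -3.0]
opening: 0.194
grip_force: 59.1
10.35 [ 0.5661 -0.0452  0.2188] th 9.67 z [-0.  0. -1.] open 0.19426587069423454 grip 59.14414823055267 F [-0.   0.6 -3. ]
10.35 shift [0.2837 0.0854 0.3292] turn [-0.0001 -0.0001  0.001 ] rows 2.6576025714106586 0.020139038751701643
```

```bash
python3 -m jog '[[[0.284,0.085,0.1],[0,0,0.001],0.9],[[0.284,0.085,0.1],[0,0,0.001],0.9],[[0.284,0.085,0.25],[0,0,0.001],0.9],[[0.284,0.085,0.33],[0,0,0.001],0.9],[[0.284,0.085,0.33],[0,0,0.001],0.9],[[0.284,0.085,0.33],[0,0,0.001],0.9]]'
python3 - <<'E'
from h import *
where();go(.577,.043,.052,9.5)
c=imaging.capture('wrist');np.savez('w5.npz',**c);cv2.imwrite('pics/w5.png',c['img'])
E
```

```text
clock: 10.95
position: [0.5777, 0.0422, 0.1203]
tool_rot: [0.647, 0.762, -0.0, 0.0]
force: [-0.0, 0.1, -1.3]
opening: 0.204
grip_force: 59.1
10.95 [0.5777 0.0422 0.1203] th 9.33 z [-0. -0. -1.] open 0.2043961770415242 grip 59.094507694244385 F [-0.   0.1 -1.3]
10.95 shift [ 0.0031 -0.0019  0.2276] turn [-0.0001  0.0001 -0.0009] rows 1.3655022658852543 0.02006309389199434
```

View pics/w5.png

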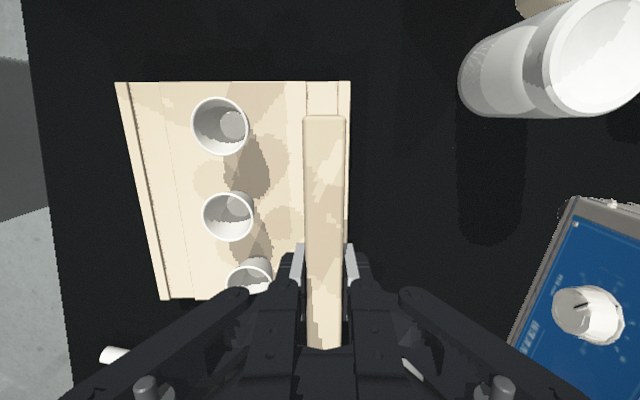

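The wrist view shows the bar held over the far groove, whose edges run at columns ~308 and ~347. The setter's back corners are at (116,82) and (351,81), and the bar's end is at (304–343, 116). I'll cross-check with rays.

```bash
python3 - <<'E'
from h import *
c=np.load('w5.npz');a=np.radians(9.5);v=np.array([np.cos(a),np.sin(a)]);u=np.array([-v[1],v[0]]);o=np.array([.508,.0315])
for n,p,z in(("cornL",(115.5,81.5),.024),("cornR",(351,80.5),.024),("frontL",(161.5,300),.024),("groove in",(307.5,84),.024),("groove out",(346.5,84),.024),("bar end L",(303.5,117),.1446),("bar end R",(343.5,117),.1446)):
    d=ray(c,*p,z)[:2]-o;print(n,"u",(d@u).round(4),"v",(d@v).round(4))
d=sensors.get_state()["position"][:2]-o;print("tcp",d@u,d@v)
E
```

```text
cornL u 0.0997 v -0.0905
cornR u 0.0999 v 0.0922
frontL u -0.1 v -0.09
groove in u 0.0975 v 0.0585
groove out u 0.0974 v 0.0888
bar end L u 0.0747 v 0.0631
bar end R u 0.0747 v 0.079
tcp -0.001113244761789866 0.07123906543005774
```

```bash
python3 -m jog '[[[0.003,-0.001,0.08],[0,0,0],0.9],[[0.003,-0.001,0.15],[0,0,0],0.9],[[0.003,-0.001,0.2],[0,0,0],0.9],[[0.003,-0.001,0.23],[0,0,0],0.9],[[0.003,-0.001,0.24],[0,0,0],0.9],[[0.003,-0.001,0.247],[0,0,0],0.9],[[0.003,-0.001,0.247],[0,0,0],0.9]]'
python3 -c "
from h import *
where();go(.577,.043,.047,9.5)"
```

```text
clock: 11.7
position: [0.5778, 0.0435, 0.0467]
tool_rot: [0.648, 0.762, 0.001, 0.0]
force: [-0.7, -0.3, -0.8]
opening: 0.194
grip_force: 59.5
11.7 [0.5778 0.0435 0.0467] th 9.27 z [ 0.001  0.    -1.   ] open 0.1936367275983883 grip 59.47489321231842 F [-0.7 -0.3 -0.8]
11.7 shift [-0.0012 -0.0027 -0.001 ] turn [ 0.0004 -0.0001 -0.0013] rows 0.018876696911351028 0.02782055218134371
```

```bash
python3 -m jog '[[[0,0,0.004],[0,0,0],0.9],[[0,0,0.008],[0,0,0],0.9],[[0,0,0.008],[0,0,0],0.9]]'
```

```text
clock: 12.0
position: [0.5779, 0.0435, 0.0465]
tool_rot: [0.648, 0.762, 0.001, 0.0]
force: [-10.0, -0.3, 27.7]
opening: 0.194
grip_force: 63.3
```

```bash
python3 -m jog '[[[0,0,0],[0,0,0],0.8],[[0,0,0],[0,0,0],0.7],[[0,0,0],[0,0,0],0.6],[[0,0,0],[0,0,0],0.6],[[0,0,-0.08],[0,0,0],0.6],[[0,0,-0.2],[0,0,0],0.6],[[0,0,-0.35],[0,0,0],0.6],[[0,0,-0.5],[0,0,0],0.6],[[0,0,-0.65],[0,0,0],0.6],[[0,0,-0.65],[0,0,0],0.6]]'
python3 -c "
from h import *
where();go(.5325,-.444,.24,95)
c=imaging.capture('wrist');np.savez('w6.npz',**c);cv2.imwrite('pics/w6.png',c['img'])"
```

```text
clock: 13.0
position: [0.5803, 0.0432, 0.2442]
tool_rot: [0.648, 0.762, 0.004, 0.003]
force: [0.3, -0.4, -0.8]
opening: 0.403
grip_force: 0.0
13.0 [0.5803 0.0432 0.2442] th 9.26 z [ 0.01   0.002 -1.   ] open 0.40338438218662437 grip 0.0 F [ 0.3 -0.4 -0.8]
13.0 shift [-1.5772 -0.4188  0.0092] turn [ 0.0027  0.0022 -0.4763] rows 9.791142585395257 9.981607947336835
```

View pics/w6.png

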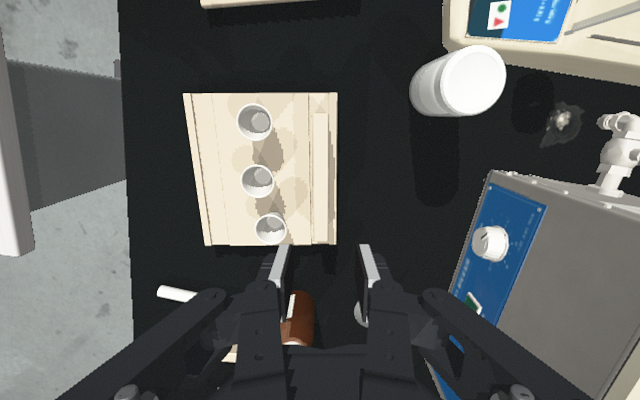

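Bar 1 stands upright in the far groove (columns 315–328, rows 112–242), and the three crucibles are in a row. Next is the second tall bar.

```bash
python3 -m jog '[[[-0.98,-0.26,0],[0,0,-0.476],0.5],[[-0.98,-0.26,0],[0,0,-0.476],0.5],[[-0.98,-0.26,0],[0,0,-0.476],0.5],[[-0.98,-0.26,0],[0,0,-0.476],0.5],[[-0.98,-0.26,0],[0,0,-0.476],0.5],[[-0.98,-0.26,0],[0,0,-0.476],0.5],[[-0.98,-0.26,0],[0,0,-0.476],0.5],[[-0.98,-0.26,0],[0,0,-0.476],0.5],[[-0.98,-0.26,0],[0,0,-0.476],0.5],[[-0.98,-0.26,0],[0,0,-0.476],0.5],[[-0.98,-0.26,0],[0,0,-0.476],0.5],[[-0.98,-0.26,0],[0,0,-0.476],0.5]]'
python3 -c "
from h import *
where();go(.5325,-.444,.09,95)"
```

```text
clock: 14.25
position: [0.5472, -0.259, 0.2371]
tool_rot: [-0.042, 0.999, 0.0, -0.001]
force: [-0.1, -0.5, -0.1]
opening: 0.499
grip_force: 0.0
14.25 [ 0.5472 -0.259   0.2371] th 94.82 z [-0.001  0.001 -1.   ] open 0.4991540299763021 grip 0.0 F [-0.1 -0.5 -0.1]
14.25 shift [ 0.0999 -0.6108  0.4901] turn [ 0.0003 -0.0004 -0.001 ] rows 4.737076921661547 0.023619358016281674
```

```bash
python3 -m jog '[[[0.1,-0.611,0.1],[0,0,-0.001],0.5],[[0.1,-0.611,0.2],[0,0,-0.001],0.5],[[0.1,-0.611,0.3],[0,0,-0.001],0.5],[[0.1,-0.611,0.4],[0,0,-0.001],0.5],[[0.1,-0.611,0.49],[0,0,-0.001],0.5],[[0.1,-0.611,0.49],[0,0,-0.001],0.5],[[0.1,-0.611,0.49],[0,0,-0.001],0.5]]'
python3 - <<'E'
from h import *
where();go(.5325,-.444,.022,95)
c=imaging.capture('wrist');g=c['img'].mean(2);cv2.imwrite('pics/w7.png',c['img'])
m=(g>200).astype(np.uint8)*255
p=proj(c,(.49,-.4401,.05));print(p)
n,l,st,ce=cv2.connectedComponentsWithStats(m);k=l[int(p[1]),int(p[0])];print(k,st[k])
if k:
  ys,xs=np.where(l==k)
  for r in np.linspace(ys.min()+3,ys.max()-3,4).astype(int):
    x=xs[ys==r];print(ray(c,x.min(),r,.05)[:2],ray(c,x.max()+1,r,.05)[:2])
E
```

```text
clock: 14.95
position: [0.5327, -0.4436, 0.0895]
tool_rot: [-0.044, 0.999, 0.001, -0.002]
force: [0.5, 0.1, 1.7]
opening: 0.501
grip_force: 0.0
14.95 [ 0.5327 -0.4436  0.0895] th 95.0 z [-0.003  0.002 -1.   ] open 0.5014675641322922 grip 0.0 F [0.5 0.1 1.7]
14.95 shift [ 0.     -0.0019  0.2249] turn [ 0.0007 -0.001  -0.    ] rows 1.349510320208307 0.025748601996262097
[335.18290598 169.51411809]
4 [ 311  119   26  200 4790]
[ 0.46182086 -0.45789452] [ 0.46042292 -0.44192449]
[ 0.50232054 -0.45489737] [ 0.50089405 -0.43847154]
[ 0.54888131 -0.45145166] [ 0.54748356 -0.43520821]
[ 0.60388857 -0.44738088] [ 0.60245729 -0.43056443]
```

```bash
python3 -m jog '[[[0,-0.002,0.1],[0,0,0.003],0.5],[[0,-0.002,0.18],[0,0,0.003],0.5],[[0,-0.002,0.22],[0,0,0.003],0.5],[[0,-0.002,0.22],[0,0,0.003],0.5],[[0,-0.002,0.22],[0,0,0.003],0.7],[[0,-0.002,0.22],[0,0,0.003],0.9],[[0,-0.002,0.22],[0,0,0.003],0.9],[[0,-0.002,0.22],[0,0,0.003],0.9],[[0,-0.002,0.22],[0,0,0.003],0.9]]' 60
python3 -c "
from h import *
where()"
python3 -m jog '[[[0,0,-0.05],[0,0,0],0.9],[[0,0,-0.2],[0,0,0],0.9],[[0,0,-0.35],[0,0,0],0.9],[[0,0,-0.5],[0,0,0],0.9],[[0,0,-0.65],[0,0,0],0.9],[[0,0,-0.65],[0,0,0],0.9]]'
python3 -c "
from h import *
where();go(.4395,.020,.22,9.5)"
```

```text
clock: 15.9
position: [0.5349, -0.4456, 0.0275]
tool_rot: [-0.04, 0.999, -0.001, 0.001]
force: [-0.5, 1.1, 7.0]
opening: 0.199
grip_force: 59.9
15.9 [ 0.5349 -0.4456  0.0275] th 94.61 z [ 0.003 -0.002 -1.   ] open 0.19904336117972662 grip 59.93553042411804 F [-0.5  1.1  7. ]
clock: 16.5
position: [0.5355, -0.4478, 0.2294]
tool_rot: [-0.04, 0.999, -0.004, 0.005]
force: [-0.2, -0.5, -1.0]
opening: 0.202
grip_force: 59.0
16.5 [ 0.5355 -0.4478  0.2294] th 94.56 z [ 0.01  -0.008 -1.   ] open 0.20156006890909656 grip 58.951669335365295 F [-0.2 -0.5 -1. ]
16.5 shift [0.1953 1.58   0.0163] turn [1.000e-04 4.400e-03 4.725e-01] rows 9.552555274167016 9.902440366574675
```

```bash
python3 -m jog '[[[0.12,0.98,0],[0,0.004,0.472],0.9],[[0.12,0.98,0],[0,0.004,0.472],0.9],[[0.12,0.98,0],[0,0.004,0.472],0.9],[[0.12,0.98,0],[0,0.004,0.472],0.9],[[0.12,0.98,0],[0,0.004,0.472],0.9],[[0.12,0.98,0],[0,0.004,0.472],0.9],[[0.12,0.98,0],[0,0.004,0.472],0.9],[[0.12,0.98,0],[0,0.004,0.472],0.9],[[0.12,0.98,0],[0,0.004,0.472],0.9],[[0.12,0.98,0],[0,0.004,0.472],0.9],[[0.12,0.98,0],[0,0.004,0.472],0.9],[[0.12,0.98,0],[0,0.004,0.472],0.9]]'
python3 -c "
from h import *
where();go(.44,.020,.12,9.5)"
```

```text
clock: 17.7
position: [0.4739, -0.1547, 0.2203]
tool_rot: [0.644, 0.765, -0.0, -0.006]
force: [-0.3, 0.2, -1.7]
opening: 0.195
grip_force: 59.2
17.7 [ 0.4739 -0.1547  0.2203] th 9.81 z [-0.009  0.007 -1.   ] open 0.19511875414912885 grip 59.16831314563751 F [-0.3  0.2 -1.7]
17.7 shift [ 0.59   -0.0095  0.3396] turn [-0.0025 -0.0028  0.0017] rows 4.0851469917393946 0.08525328984913519
```

```bash
python3 -m jog '[[[0.59,-0.009,0],[-0.0025,-0.003,0.002],0.9],[[0.59,-0.009,0],[-0.0025,-0.003,0.002],0.9],[[0.59,-0.009,0],[-0.0025,-0.003,0.002],0.9],[[0.59,-0.009,0.1],[-0.0025,-0.003,0.002],0.9],[[0.59,-0.009,0.2],[-0.0025,-0.003,0.002],0.9],[[0.59,-0.009,0.3],[-0.0025,-0.003,0.002],0.9],[[0.59,-0.009,0.34],[-0.0025,-0.003,0.002],0.9],[[0.59,-0.009,0.34],[-0.0025,-0.003,0.002],0.9]]'
python3 -c "
from h import *
where();go(.44,.020,.0485,9.5)"
```

```text
clock: 18.5
position: [0.4399, 0.0195, 0.1188]
tool_rot: [0.647, 0.762, -0.002, -0.0]
force: [0.7, -0.9, -1.2]
opening: 0.196
grip_force: 59.2
18.5 [0.4399 0.0195 0.1188] th 9.36 z [-0.003 -0.002 -1.   ] open 0.1960157958063734 grip 59.15010988712311 F [ 0.7 -0.9 -1.2]
18.5 shift [0.0019 0.0012 0.2342] turn [-0.0009  0.0005 -0.0008] rows 1.405168904666617 0.027676547044765753
```

```bash
python3 -m jog '[[[0.002,0.001,0.08],[0,0,0],0.9],[[0.002,0.001,0.15],[0,0,0],0.9],[[0.002,0.001,0.2],[0,0,0],0.9],[[0.002,0.001,0.22],[0,0,0],0.9],[[0.002,0.001,0.23],[0,0,0],0.9],[[0.002,0.001,0.237],[0,0,0],0.9],[[0.002,0.001,0.237],[0,0,0],0.9]]'
python3 -m jog '[[[0,0,0.004],[0,0,0],0.9],[[0,0,0.004],[0,0,0],0.9]]'
```

```text
clock: 19.2
position: [0.4414, 0.0205, 0.0493]
tool_rot: [0.647, 0.762, 0.0, 0.001]
force: [-2.6, -0.7, -0.9]
opening: 0.201
grip_force: 59.2
clock: 19.4
position: [0.4414, 0.0207, 0.0484]
tool_rot: [0.647, 0.762, 0.0, 0.0]
force: [-3.1, -1.6, 10.5]
opening: 0.202
grip_force: 60.7
```

```bash
python3 -m jog '[[[0,0,0],[0,0,0],0.8],[[0,0,0],[0,0,0],0.7],[[0,0,0],[0,0,0],0.6],[[0,0,0],[0,0,0],0.6],[[0,0,-0.08],[0,0,0],0.6],[[0,0,-0.2],[0,0,0],0.6],[[0,0,-0.35],[0,0,0],0.6],[[0,0,-0.5],[0,0,0],0.6],[[0.1,0,-0.65],[0,0,0],0.6],[[0.25,0,-0.75],[0,0,0],0.6],[[0.4,0.1,-0.85],[0,0,0],0.6],[[0.5,0.2,-0.9],[0,0,0.02],0.6],[[0.6,0.25,-0.9],[0,0,0.02],0.6],[[0.6,0.25,-0.9],[0,0,0.02],0.6]]'
python3 - <<'E'
from h import *
np.set_printoptions(precision=4,suppress=True)
where()
c=imaging.capture('wrist');np.savez('w8.npz',**c);g=c['img'].mean(2);cv2.imwrite('pics/w8.png',c['img'])
p=proj(c,(.478,.316,.014));print("pred",p)
m=(g>95).astype(np.uint8)*255
m[:, :]=cv2.morphologyEx(m,cv2.MORPH_OPEN,np.ones((5,5)))
n,l,st,ce=cv2.connectedComponentsWithStats(m);k=l[int(p[1])+25,int(p[0])+30];print(k,st[k])
cn=max(cv2.findContours((l==k).astype(np.uint8),0,2)[0],key=cv2.contourArea)
q=cv2.approxPolyDP(cv2.convexHull(cn),8,True)[:,0];print(q.tolist())
P=np.array([ray(c,*a,.014)[:2] for a in q]);print(P,P.mean(0))
E
```

```text
clock: 20.8
position: [0.4867, 0.2175, 0.3171]
tool_rot: [0.668, 0.744, 0.001, 0.001]
force: [0.1, 0.0, -1.0]
opening: 0.399
grip_force: 0.0
20.8 [0.4867 0.2175 0.3171] th 6.14 z [ 0.002  0.    -1.   ] open 0.3990399692771238 grip 0.0 F [ 0.1  0.  -1. ]
pred [324.6254  97.1517]
3 [  255    10   137   154 17239]
[[384, 10], [391, 148], [278, 163], [255, 28]]
[[0.5459 0.4346]
 [0.5883 0.2535]
 [0.4155 0.2114]
 [0.3731 0.3945]] [0.4807 0.3235]
```

```bash
python3 -c "
from h import *
go(.4807,.3235,.075,13.2)"
```

```text
20.85 shift [0.3675 0.0201 0.8047] turn [-0.      0.0006 -0.0402] rows 5.309194896959194 0.8434658938839504
```

```bash
python3 -m jog '[[[0.367,0.02,0.2],[0,0,-0.04],0.5],[[0.367,0.02,0.2],[0,0,-0.04],0.5],[[0.367,0.02,0.35],[0,0,-0.04],0.5],[[0.367,0.02,0.5],[0,0,-0.04],0.5],[[0.367,0.02,0.65],[0,0,-0.04],0.5],[[0.367,0.02,0.77],[0,0,-0.04],0.5],[[0.367,0.02,0.8],[0,0,-0.04],0.5],[[0.367,0.02,0.8],[0,0,-0.04],0.5]]'
python3 - <<'E'
from h import *
np.set_printoptions(precision=4,suppress=True)
where();go(.4807,.3235,.02,13.2)
c=imaging.capture('wrist');cv2.imwrite('pics/w9.png',c['img'])
a=np.radians(13.2);v=np.array([np.cos(a),np.sin(a),0]);u=np.array([-v[1],v[0],0]);o=np.array([.4807,.3235,0])
for n,s,t,z in(("end far L",.04,-.008,.042),("end far R",.04,.008,.042),("mid L",.02,-.008,.042),("mid R",.02,.008,.042)): print(n,proj(c,o+u*s+v*t+[0,0,z]))
E
```

```text
clock: 21.65
position: [0.4808, 0.3191, 0.0765]
tool_rot: [0.624, 0.782, -0.002, 0.0]
force: [-0.1, -0.3, 0.8]
opening: 0.498
grip_force: 0.0
21.65 [0.4808 0.3191 0.0765] th 12.82 z [-0.001 -0.003 -1.   ] open 0.49795475801010425 grip 0.0 F [-0.1 -0.3  0.8]
21.65 shift [0.0149 0.0035 0.1883] turn [-0.0007  0.0009 -0.0021] rows 1.1336111320338753 0.049470464367070366
end far L [311.7413 167.5627]
end far R [337.2245 167.415 ]
mid L [312.336  198.0505]
mid R [336.975  197.9193]
```

View pics/w9.png

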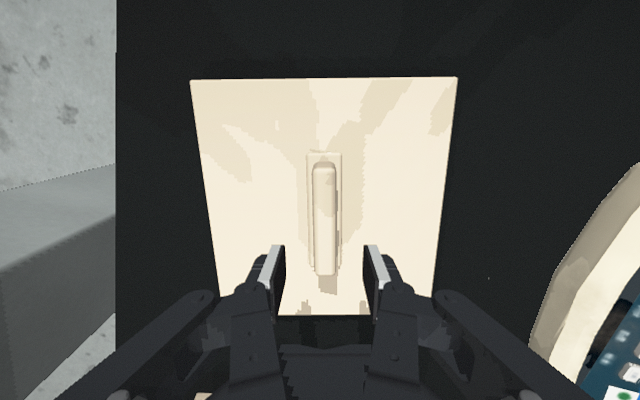

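The rib's top spans columns 312–337 with its far end at row ~165, which matches the prediction. I go down and grip.

```bash
python3 -m jog '[[[0.015,0.003,0.08],[0,0,-0.002],0.5],[[0.015,0.003,0.15],[0,0,-0.002],0.5],[[0.015,0.003,0.18],[0,0,-0.002],0.5],[[0.015,0.003,0.188],[0,0,-0.002],0.5],[[0.015,0.003,0.188],[0,0,-0.002],0.7],[[0.015,0.003,0.188],[0,0,-0.002],0.9],[[0.015,0.003,0.188],[0,0,-0.002],0.9],[[0.015,0.003,0.188],[0,0,-0.002],0.9],[[0.015,0.003,0.188],[0,0,-0.002],0.9]]' 110
python3 -c "
from h import *
where()"
```

```text
clock: 22.6
position: [0.4818, 0.3255, 0.0225]
tool_rot: [0.621, 0.784, 0.001, 0.0]
force: [-1.0, -1.2, 6.2]
opening: 0.16
grip_force: 108.5
22.6 [0.4818 0.3255 0.0225] th 13.24 z [ 0.002  0.001 -1.   ] open 0.15950288494020776 grip 108.54889154434204 F [-1.  -1.2  6.2]
```

```bash
python3 -m jog '[[[0,0,-0.03],[0,0,0],0.9],[[0,0,-0.1],[0,0,0],0.9],[[0,0,-0.2],[0,0,0],0.9],[[0,0,-0.3],[0,0,0],0.9],[[0,0,-0.42],[0,0,0],0.9],[[0,0,-0.55],[0,0,0],0.9],[[0,0,-0.6],[0,0,0],0.9],[[0,0,-0.6],[0,0,0],0.9]]'
python3 -c "
from h import *
where();go(.509,.033,.2,9.5)"
```

```text
clock: 23.4
position: [0.4821, 0.3258, 0.204]
tool_rot: [0.621, 0.784, 0.002, 0.001]
force: [0.6, -0.3, -4.3]
opening: 0.159
grip_force: 108.1
23.4 [0.4821 0.3258 0.204 ] th 13.23 z [ 0.004  0.003 -1.   ] open 0.1588354591550945 grip 108.13614964485168 F [ 0.6 -0.3 -4.3]
23.4 shift [-0.9706 -0.1363  0.0111] turn [ 0.0014 -0.0006  0.0207] rows 5.881243095804502 0.4355171958757729
```

Held (−4.3 N, about 0.5 kg). Carry it gently.

```bash
python3 -m jog '[[[-0.05,-0.01,0],[0,0,0.002],0.9],[[-0.15,-0.02,0],[0,0,0.005],0.9],[[-0.26,-0.04,0],[0,0,0.008],0.9],[[-0.38,-0.05,0],[0,0,0.01],0.9],[[-0.5,-0.07,0],[0,0,0.012],0.9],[[-0.62,-0.09,0],[0,0,0.014],0.9],[[-0.74,-0.1,0],[0,0,0.016],0.9],[[-0.84,-0.12,0],[0,0,0.018],0.9],[[-0.92,-0.13,0],[0,0,0.021],0.9],[[-0.97,-0.136,0],[0,0,0.021],0.9],[[-0.97,-0.136,0],[0,0,0.021],0.9],[[-0.97,-0.136,0],[0,0,0.021],0.9]]'
python3 - <<'E'
from h import *
np.set_printoptions(precision=4,suppress=True)
where();go(.509,.033,.1,9.5)
c=imaging.capture('wrist');np.savez('w10.npz',**c);g=c['img'].mean(2);cv2.imwrite('pics/w10.png',c['img'])
s=sensors.get_state();ztop=s["position"][2]-.0225+.014
a=np.radians(9.5);v=np.array([np.cos(a),np.sin(a),0]);u=np.array([-v[1],v[0],0]);o=np.array([.5089,.0316,0])
q=[proj(c,o+u*x+v*y+[0,0,ztop]) for x,y in((.095,-.09),(.095,.09),(0,-.09),(0,.09))];print("pred corners",np.array(q))
m=(g>95).astype(np.uint8);r=int(q[0][1])
for row in(r+15,r+35,r+60):
    x=np.where(m[row])[0];x=x[(x>q[0][0]-60)&(x<q[1][0]+60)];
    L,R=ray(c,x.min(),row,ztop),ray(c,x.max()+1,row,ztop);print(row,x.min(),x.max(),(L-o)@v,(R-o)@v,(L-o)@u)
cen=int(np.mean([q[0][0],q[1][0]]))
for col in(cen-60,cen,cen+60):
    k=np.where(np.diff(m[:,col].astype(int)))[0];k=k[abs(k-r)<40];print("top edges col",col,k,[(ray(c,col,t+1,ztop)-o)@u for t in k])
E
```

```text
clock: 24.6
position: [0.5068, 0.0322, 0.2]
tool_rot: [0.647, 0.763, -0.001, -0.0]
force: [0.1, 0.4, -4.2]
opening: 0.16
grip_force: 108.0
24.6 [0.5068 0.0322 0.2   ] th 9.39 z [-0.002 -0.001 -1.   ] open 0.16038840401689092 grip 107.95535445213318 F [ 0.1  0.4 -4.2]
24.6 shift [0.0018 0.0084 0.3332] turn [-0.0007  0.0003 -0.0006] rows 1.9998781770861491 0.020024252667388002
pred corners [[142.4225  76.8061]
 [511.8634  76.0161]
 [173.9481 251.9586]
 [479.6172 251.8846]]
91 144 571 -0.09048461461976016 0.12096767458381016 0.08853878148633623
111 147 571 -0.09079798939503232 0.12343943428325353 0.07911675455418765
136 152 495 -0.09055907988766314 0.08749001489056633 0.06678442097596086
top edges col 267 [78] [np.float64(0.09389476639145453)]
top edges col 327 [78] [np.float64(0.09383773794929505)]
top edges col 387 [78] [np.float64(0.09378076918356981)]
```

Centred to about 1–2 mm and square. Now I lower it.

```bash
python3 -m jog '[[[0.003,0.005,0.05],[0,0,0],0.9],[[0.003,0.005,0.12],[0,0,0],0.9],[[0.003,0.005,0.19],[0,0,0],0.9],[[0.003,0.005,0.25],[0,0,0],0.9],[[0.003,0.005,0.3],[0,0,0],0.9],[[0.003,0.005,0.33],[0,0,0],0.9],[[0.003,0.005,0.345],[0,0,0],0.9],[[0.003,0.005,0.355],[0,0,0],0.9],[[0.003,0.005,0.355],[0,0,0],0.9]]'
python3 -c "
from h import *
where();go(.508,.0325,.0895,9.5)"
```

```text
clock: 25.55
position: [0.5094, 0.0339, 0.0946]
tool_rot: [0.646, 0.763, -0.0, 0.0]
force: [-0.4, 0.5, -4.4]
opening: 0.156
grip_force: 108.0
25.55 [0.5094 0.0339 0.0946] th 9.48 z [ 0.    -0.001 -1.   ] open 0.156430346796084 grip 107.95127034187317 F [-0.4  0.5 -4.4]
25.55 shift [-0.0037 -0.0053  0.0169] turn [ 0.0001  0.0003 -0.0001] rows 0.10872421515028036 0.006719700193976392
```

```bash
python3 -m jog '[[[0,-0.002,0.006],[0,0,0],0.9],[[0,-0.002,0.012],[0,0,0],0.9],[[0,-0.002,0.016],[0,0,0],0.9],[[0,-0.002,0.016],[0,0,0],0.9]]'
```

```text
clock: 25.95
position: [0.5087, 0.0336, 0.0897]
tool_rot: [0.646, 0.763, -0.0, 0.0]
force: [-0.4, -0.1, -4.2]
opening: 0.158
grip_force: 108.0
```

```bash
python3 -m jog '[[[0,0,0.003],[0,0,0],0.9],[[0,0,0.005],[0,0,0],0.9],[[0,0,0.005],[0,0,0],0.9]]'
```

```text
clock: 26.25
position: [0.5089, 0.0336, 0.0894]
tool_rot: [0.646, 0.763, 0.0, 0.0]
force: [-5.0, 1.1, 11.5]
opening: 0.159
grip_force: 110.2
```

```bash
python3 -m jog '[[[0,0,0],[0,0,0],0.85],[[0,0,0],[0,0,0],0.75],[[0,0,0],[0,0,0],0.65],[[0,0,0],[0,0,0],0.6],[[0,0,0],[0,0,0],0.6],[[0,0,-0.05],[0,0,0],0.6],[[0,0,-0.15],[0,0,0],0.6],[[0,0,-0.3],[0,0,0],0.6],[[0,0,-0.45],[0,0,0],0.6],[[0,0,-0.6],[0,0,0],0.6],[[0,0,-0.6],[0,0,0],0.6]]'
python3 - <<'E'
from h import *
np.set_printoptions(precision=4,suppress=True)
where()
c=imaging.capture('wrist');g=c['img'].mean(2);cv2.imwrite('pics/w11.png',c['img'])
a=np.radians(9.5);v=np.array([np.cos(a),np.sin(a),0]);u=np.array([-v[1],v[0],0]);o=np.array([.5089,.0316,0]);z=.081
q=np.array([proj(c,o+u*x+v*y+[0,0,z]) for x,y in((.095,-.09),(.095,.09),(-.095,.09),(-.095,-.09))]);print(q)
m=cv2.morphologyEx((g>110).astype(np.uint8),cv2.MORPH_OPEN,np.ones((5,5)))
n,l,st,ce=cv2.connectedComponentsWithStats(m);p=q.mean(0).astype(int);k=l[p[1]-20,p[0]+50]
cn=max(cv2.findContours((l==k).astype(np.uint8),0,2)[0],key=cv2.contourArea)
h=cv2.approxPolyDP(cv2.convexHull(cn),6,True)[:,0]
for t in h: d=ray(c,*t,z)-o;print(t,"u",(d@u).round(4),"v",(d@v).round(4))
E
```

```text
clock: 27.35
position: [0.5117, 0.0335, 0.2739]
tool_rot: [0.647, 0.763, 0.004, 0.003]
force: [0.3, -0.6, -0.6]
opening: 0.402
grip_force: 0.0
27.35 [0.5117 0.0335 0.2739] th 9.44 z [ 0.009  0.002 -1.   ] open 0.4023264728129822 grip 0.0 F [ 0.3 -0.6 -0.6]
[[237.5748  97.1877]
 [400.2084  97.1119]
 [388.5438 251.4471]
 [251.0627 252.1364]]
[399  97] u 0.0951 v 0.0886
[389 247] u -0.0886 v 0.0902
[378 279] u -0.1364 v 0.0785
[269 279] u -0.1354 v -0.069
[252 251] u -0.0934 v -0.0887
[239  98] u 0.0942 v -0.0885
```

The cover's corners match the predicted resting pose, at the right height, to about 2 mm (at most 6 mm at one corner, beside the fingers). I'm handing in.

```bash
python3 -c "
from h import *
print(robot.sign_off())"
```

```text
the job is handed in; nothing more can be done
None
```

The furnace load is set and handed in at about 27 s: three crucibles in a row, both tall bars in their grooves, and the cover resting on them, centred to a few mm and square by the last camera check; `robot.sign_off()` returned no verdict.

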